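# Check a light source outlet with the bayonet meter head

## Task

Get the bench light source ready for an output check with its panel keys, counted from the left as the robot sees them: press the first key (wake), then the third (free outlet), then the fourth (start check), one at a time, never pressing the second. Then pick up the light-meter head that stands on the bench, set it over the free outlet, turn it until the hidden keyway in its skirt drops over the outlet's pin, and push it fully home against the sprung shutter. Leave the other things on the bench where they are, and finish while still gripping the head and holding it pushed home, because the reading is taken there.

Things in the scene. Friction and masses are not known exactly. Their poses are not given: they have to be found in the camera images.
- lightbox: Bench light source, fixed: cream box 240 mm deep (x) by 240 mm wide (y), flat top 80 mm high, front to -x. Origin: centre of the underside. The front 90 mm is a sloping key panel. On the flat top are two outlets, 45 mm behind the box centre: the left one (y = +60 mm) holds a rigid goose-neck lamp 320 mm high that leans away to the left and back; the right one (y = -60 mm) is free.
- panel (a point): Middle of the key panel (box x = -75 mm, 65 mm high), axes as the box. The panel rises from 50 mm high at the box's front edge to 80 mm, a slope of 18.4 degrees; outward normal (-0.316, 0, 0.949) in the box frame. Four equal keys in a row across it, 42 mm apart; two dials, 15 mm wide and 9 mm high, stand 44 mm farther up the panel.
- port_b (a point): The free outlet: this point is on its vertical axis at the seat, the top of an aluminium ring 52 mm wide, 84 mm above the bench; axes as the box. On it stands a dark spigot 32 mm in diameter, straight to 20 mm above the seat, then coned to 21 mm wide at 26 mm. The black sprung shutter plunger, 15 mm wide, stands up out of it to 34 mm above the seat.
- spigot_top (a point): Top of the spigot, 26 mm above port_b, on its axis; axes as the box. One bright steel locating pin, 4 mm in diameter, sticks out sideways 4.5 mm from the spigot, its top 14 mm above the seat. It points to the box's front (-x here), but only roughly: its true direction changes from start to start by up to 0.55 rad either way and is not reported. It has to be seen or felt.
- shutter (a joint): Sprung shutter plunger in the free outlet. Joint value = how far it is pushed down: 0 = free; 0.006 m with the meter head fully home (0.0075 m is its stop). Spring: 3.5 N at first touch, 9.5 N with the head home. That is more than the head's weight: an unheld head is pushed up again.
- head: Light-meter head, loose, 125 to 235 g, stands upright on its open skirt. Round and dark: skirt 49 mm across from 0 to 28 mm, knurled collar 53 mm across from 28 to 56 mm (grip here), case 47 mm across up to 76 mm with a small readout on top. Origin: centre of the skirt's lower rim, z up. Bore 34.4 mm wide and 28 mm deep; its ceiling pushes the shutter. Home: origin at port_b.
- head_rib (a point): On top of the head, 78 mm up and 14 mm off its axis: the middle of a raised aluminium rib (16 by 4 mm), on the head's own -x side; axes as the head. On this same side the keyway, 7.7 mm wide, runs up the whole bore from the lower rim; it can not be seen from outside.
- head_collar (a point): Centre of the knurled collar, on the axis, 42 mm above the rim; axes as the head. Until keyway and pin agree (within about 0.1 rad) the rim rests on the pin, 14 mm above the seat. Then the head goes down freely for 8 mm until it meets the shutter, and has to be pushed for the last 6 mm.
- key_standby (a joint): First key from the left (box y = +63 mm), wake: a round grey spring key, 21 mm across and standing 9 mm proud of the sloped panel. Joint value = how far it is pressed in, 0 (up) to 0.005 m (fully down, about 4 N; springs back). Pressed means past 3.5 mm. Press first.
- key_a (a joint): Second key from the left (box y = +21 mm), for the outlet with the goose-neck: a round grey spring key, 21 mm across and standing 9 mm proud of the sloped panel. Joint value = how far it is pressed in, 0 (up) to 0.005 m (fully down, about 4 N; springs back). Pressed means past 3.5 mm. Must not be pressed.
- key_b (a joint): Third key from the left (box y = -21 mm), for the free outlet: a round grey spring key, 21 mm across and standing 9 mm proud of the sloped panel. Joint value = how far it is pressed in, 0 (up) to 0.005 m (fully down, about 4 N; springs back). Pressed means past 3.5 mm. Press second.
- key_check (a joint): Fourth, right-hand key (box y = -63 mm), start check: a round grey spring key, 21 mm across and standing 9 mm proud of the sloped panel. Joint value = how far it is pressed in, 0 (up) to 0.005 m (fully down, about 4 N; springs back). Pressed means past 3.5 mm. Press third.
- key_standby_top (a point): Centre of the top face of the first key, 9 mm out from the panel when up; axes tilted with the panel, z out along its normal.
- key_a_top (a point): Centre of the top face of the second key, 9 mm out from the panel when up; axes tilted with the panel, z out along its normal.
- key_b_top (a point): Centre of the top face of the third key, 9 mm out from the panel when up; axes tilted with the panel, z out along its normal.
- key_check_top (a point): Centre of the top face of the fourth key, 9 mm out from the panel when up; axes tilted with the panel, z out along its normal.
- lens: Bystander: spare microscope lens standing on the bench, black, 36 mm wide, 44 mm high (smaller than the head, solid, glass on top). Origin: centre of the underside.
- tin: Bystander: low aluminium tip-cleaner tin, 60 mm wide, 30 mm high. Origin: centre of the underside.
- spool: Bystander: solder spool standing on its flange, 52 mm wide, 38 mm high. Origin: centre of the underside.
- flux: Bystander: white flux bottle, 38 mm wide, 85 mm high. Origin: centre of the underside.
- driver: Bystander: small screwdriver 170 mm long lying on the bench. Origin: under its middle.
- case: Bystander: flat grey parts case with clear lid, 60 by 45 mm, 16 mm high. Origin: centre of the underside.
- board: Bystander: circuit board with fan, 100 by 170 mm, 35 mm high. Origin: centre of the underside.
Mind the look-alikes: they are no part of the job. Leave any green or orange look-alike of the head alone.

How it is judged:
By the outcome, as a careful person would: the job done as asked, in the order asked, and still so for the second after the job is handed in, while the arm keeps its last pose, push and grip.
It also fails if it takes over 67 s, if anything falls off the work surface, if the arm or the gripper's body presses on something with over 40 N, if the wrist force passes 120 N, or if a joint passes its speed limit or range.

## Robot

A 6-joint arm with a two-finger parallel gripper is mounted at the origin on the work surface. World frame = base frame: x ahead of the robot, y to its left, z up, the work surface at z = 0. Lengths are in mm, angles in rad, forces in N, time in s.
With the tool pointing down it reaches from about 375 to 750 mm from the base axis. Payload 9 kg.
Tool frame: the origin (TCP) lies midway between the tips of the shut fingers; the grasp point (between the pads) lies env.hold_point_z behind it (env.hold_point_z is the distance from the TCP to the grasp point, in mm); x points along the fingers, z is the direction in which the jaws open and shut, and the axes are right-handed (so a half turn about x gives the same grasp; the last joint's range is limited). The gripper opens to 85 mm and grips with 20 to 120 N. Pads are 22 mm wide; open, the fingers measure 114 mm over their backs; the gripper's body (76 mm by 85 mm) begins 54 mm behind the grasp point. The pads swing forward as they close: fully open they stand 13 mm farther back than shut.
Start: joints at [1.076, 0.104, 0.097, 1.564, 0, 1.353], TCP at [163.971, 577.192, 231.331] pointing down, gripper open.
Joint ranges: [-2.99, 2.99], [-0.84, 1.86], [-1.1, 1.16], [-1.84, 2.11], [-1.51, 1.56], [-3.14, 3.14]. Speed limits (rad/s): [2.22, 2.22, 2.57, 3.14, 3.14, 3.14].

## Interface

Orientations are given as a rotation vector (axis times angle).
In Python, from station import env, grab_frame, ticket gives the robot as it stands. The module is installed in compiled form; this text tells all that it offers.
- The arm moves only by the tool carry_out, never from a script. Its argument "deltas" is a list of rows, each a list of 2 entries, a list of its own where there are three numbers: the shift along the tool's x, y, z in m, then the turn about the tool's x in degrees. A call has 1 to 5 rows; each row is the pose to reach, as a shift and turn from the pose commanded when the call began, along the tool's axes at that moment; what a row does not reach only later rows make up. A row lasts 1/12 s, in which the tool goes at most 41.7 mm and 7.16 degrees, less where a joint would pass 70% of its speed; a pose out of reach is approached as far as the arm can. A call with a gripper value outside its range is refused whole. "claw" is the closure, from 0 (fully open) to 1 (shut), set as the call begins (left out, the last holds). The fingers move at their own pace and stop on an object; "newtons" is the grip in N (left out, the last holds). Time passes only in rows, so rows that repeat a pose let the fingers close. It gives the time, the measured TCP pose, the force and the opening at its end, in the units of the state.
- env.get_obs(): the state, without advancing time (a new reading comes with each control period).
- grab_frame(name): name is "side" or "top" or "wrist"; returns a dict with "pixels" (384x512x3 uint8, red, green, blue), "range_z" (384x512 float32, mm along the optical axis (not along the pixel's ray), 0 where there is no reading), "camera_matrix" (3x3 intrinsics, pixels), "k1" (the pictures are not rectified: a ray, as slopes to the right and down, at radius r is drawn at 1 + k1 r^2 times it, then the intrinsics apply), "origin" and "attitude" of the camera in the world. Camera axes: x right, y up, looking along -z (the intrinsics and any distortion apply to the point x, -y, -z); pixel columns grow to the right and rows downward; lengths in mm; the calibration is good to about 2 mm. A picture is of the moment at which its call begins.
- ticket.sign_off(): hands the job in, once; it reports no verdict.
The state is a dict: "time_s": time; "joint_pos": joint angles; "qd": joint speeds; "joint_efforts": joint torques, N m; "ee_pos": TCP position; "orientation": TCP orientation; "contact_force": force on the tool from outside, world axes, zero at the start; "wrist_torque": the same for the moment, N m; "width": finger opening in mm.
Only numpy, scipy, OpenCV 4.12 (cv2) and the standard library are available. Lean on these libraries where they do the work, as an engineer would, in place of code of your own. Each camera call takes 0.05 s, during which the arm holds its last target. There are 200 camera calls.

## Working session

There is one attempt and no reset: what is moved stays moved. The work goes in short steps, Python scripts to look and compute and a tool call to move; the robot and the scene stay as the last step left them, time stands still between calls to the robot, and variables do not carry over. Pictures are saved under pics/ and viewed, about 8 in all and at most 12, crops included, and the job is handed in when it is done.

Besides the shell and the picture viewer there is one more tool, called after ">>>" by a JSON object that holds its "op" and its "data", one argument or row to a line. carry_out: Moves the arm, as the interface text tells. Its arguments: {"type":"object","properties":{"deltas":{"type":"array"},"claw":{"type":"number"},"newtons":{"type":"number"}},"required":["deltas"]}

```bash
mkdir -p pics; cat > h.py <<'E'
import numpy as np, cv2
from scipy.spatial.transform import Rotation as R
from station import env, grab_frame, ticket
def att(f):
    a=np.array(f["attitude"],float)
    return a if a.shape==(3,3) else R.from_rotvec(a).as_matrix()
def ray(f,u,v):
    K=np.array(f["camera_matrix"]); d=np.array([(u-K[0,2])/K[0,0],(v-K[1,2])/K[1,1]]); s=d.copy()
    for _ in range(20): s=d/(1+f["k1"]*(s@s))
    return att(f)@np.array([s[0],-s[1],-1.])
def at_z(f,u,v,z):
    r=ray(f,u,v); o=np.array(f["origin"]); return o+r*(z-o[2])/r[2]
def at_d(f,u,v): return np.array(f["origin"])+ray(f,u,v)*f["range_z"][int(round(v)),int(round(u))]
def proj(f,p):
    K=np.array(f["camera_matrix"]); c=att(f).T@(np.array(p,float)-f["origin"]); s=np.array([c[0],-c[1]])/-c[2]
    s=s*(1+f["k1"]*(s@s)); return K[0,0]*s[0]+K[0,2],K[1,1]*s[1]+K[1,2]
def save(f,n): cv2.imwrite(n,f["pixels"][:,:,::-1])
def load(n): 
    return np.load(n,allow_pickle=True).item()
def grab(c,n):
    f=grab_frame(c); np.save(n+".npy",f,allow_pickle=True); return f
E
python3 - <<'E'
from h import *
print(env.get_obs(), env.hold_point_z)
ims=[]
for c in ["side","top"]:
    f=grab(c,c+"0"); print(c,f["origin"],f["attitude"],f["camera_matrix"],f["k1"]); ims.append(f["pixels"])
    cv2.imwrite(f"pics/{c}0.png",cv2.resize(f["pixels"][:,:,::-1],(800,600)))
E
```

```text
{'time_s': 0.0, 'joint_pos': array([ 1.07629667e+00,  1.04731003e-01,  9.64500218e-02,  1.56392278e+00,
       -3.50446551e-06,  1.35310608e+00]), 'qd': array([ 0.00023361,  0.00120953,  0.00268185,  0.00088102, -0.00119377,
        0.00122456]), 'joint_efforts': array([ 4.24722875e-04, -5.56923616e+01,  5.03656375e+01,  1.66165188e-02,
       -1.19713850e-04, -2.00727968e-08]), 'ee_pos': array([163.78775988, 576.84569263, 230.49318776]), 'orientation': array([-1.00358367,  1.32883576,  1.0026035 ]), 'contact_force': array([-0.56007922,  0.13006144,  0.27193864]), 'wrist_torque': array([ 0.03303585, -0.0313372 , -0.0014767 ]), 'width': 85.11833076137636} 18.700000000000003
side [ 358.91054635 -744.29078712  768.25677876] [ 0.84609771 -0.09832108 -0.20865446] [[380.86359633   0.         249.42815304]
 [  0.         380.86359633 181.65434275]
 [  0.           0.           1.        ]] -0.015086358192674893
top [ 332.69107476   15.8591969  1686.94198879] [ 0.08111339 -0.08418772 -1.57831653] [[483.15754877   0.         259.68692307]
 [  0.         483.15754877 192.14373407]
 [  0.           0.           1.        ]] -0.04338842931398769
```

View pics/top0.png

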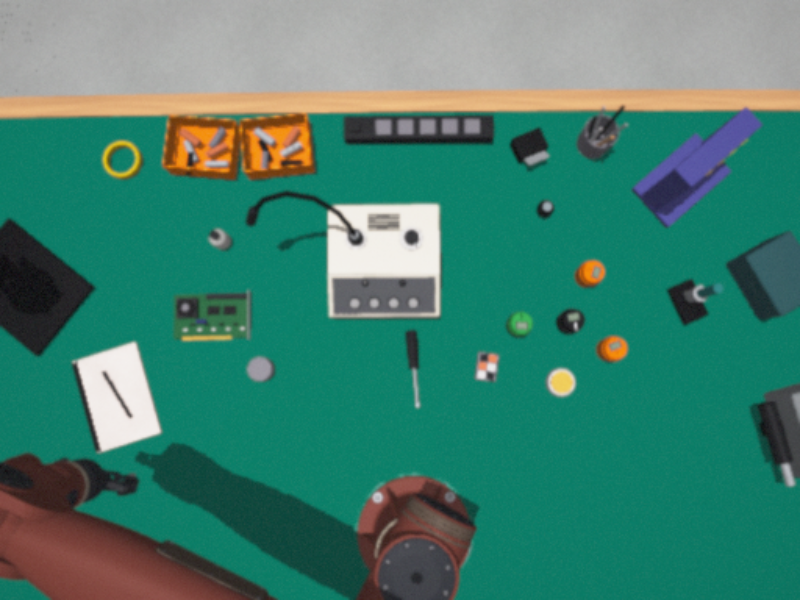

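View pics/side0.png

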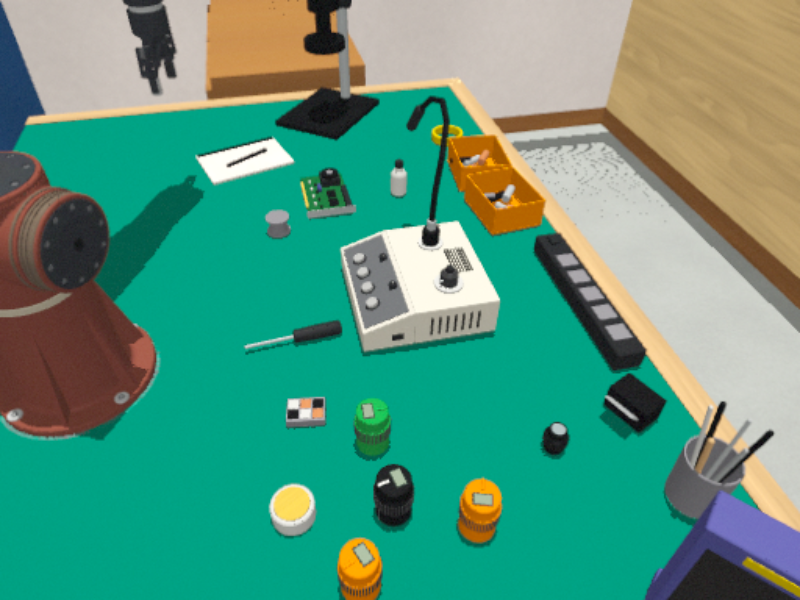

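The top picture shows the box at (384,260). Candidates for the head, as top-view pixels:
- black, at (570,320)
- green, at (519,323)
- orange, at (591,272) and (613,348)
- small black lens, at (545,208)

By the description it is the black one at (570,320), which is side pixel (393,493). I'll measure it and check it in a close crop.

```bash
python3 - <<'E'
from h import *
f=load("top0.npy"); s=load("side0.npy")
def cloud(f):
    K=np.array(f["camera_matrix"]);vv,uu=np.mgrid[0:384,0:512]
    d=np.stack([(uu-K[0,2])/K[0,0],(vv-K[1,2])/K[1,1]],-1);q=d.copy()
    for _ in range(10): q=d/(1+f["k1"]*(q**2).sum(-1,keepdims=True))
    r=np.stack([q[...,0],-q[...,1],-np.ones_like(q[...,0])],-1)@att(f).T
    return np.array(f["origin"])+r*f["range_z"][...,None]
P=cloud(f); reg=np.zeros((384,512),bool); reg[125:210,200:290]=1
m=reg&(abs(P[...,2]-80)<5)&(f["pixels"].min(-1)>150)
q=P[m]; print("flat top",m.sum(),q[:,2].mean(),cv2.minAreaRect(q[:,:2].astype(np.float32)))
for n,u,v in [("k1",353,303),("k2",373,303),("k3",393,303),("k4",413,303),("spig",411,237),("FL",328,318),("FR",440,318),("BL",328,205),("BR",440,205)]:
    print(n,at_z(f,u/1.5625,v/1.5625,{"k":73,"s":115,"F":50,"B":80}[n[0]]).round(1))
m=np.zeros((384,512),bool); m[192:218,350:380]=1
m&=(P[...,2]>60); q=P[m]; print("head top",m.sum(),q.min(0),q.max(0),q.mean(0))
Ps=cloud(s); m=np.zeros((384,512),bool); m[290:340,235:270]=1
m&=Ps[...,2]>72; q=Ps[m]; print("side head",m.sum(),q.min(0),q.max(0),q.mean(0))
a=cv2.resize(f["pixels"][190:220,350:380],(400,400),interpolation=cv2.INTER_CUBIC)
b=cv2.resize(s["pixels"][290:340,227:277],(400,400),interpolation=cv2.INTER_CUBIC)
cv2.imwrite("pics/head.png",np.hstack([a,b])[:,:,::-1])
E
```

```text
flat top 2339 79.84976424139519 ((625.116943359375, 60.81448745727539), (237.4851531982422, 175.04176330566406), 89.2518539428711)
k1 [498.  125.4  73. ]
k2 [497.6  82.4  73. ]
k3 [497.2  39.4  73. ]
k4 [496.8  -3.6  73. ]
spig [ 6.328e+02 -3.000e-01  1.150e+02]
FL [468.  181.4  50. ]
FR [465.8 -62.3  50. ]
BL [711.6 178.9  80. ]
BR [709.4 -64.3  80. ]
head top 173 [ 332.69107476 -368.0004289    60.27536293] [ 480.26500494   15.8591969  1686.94198879] [ 452.68063755 -332.77451903  130.85642163]
side head 406 [ 358.91054635 -744.29078712   72.04264611] [ 479.50018944 -325.29100554  768.25677876] [ 454.52115037 -356.43436291   87.78809885]
```

View pics/head.png

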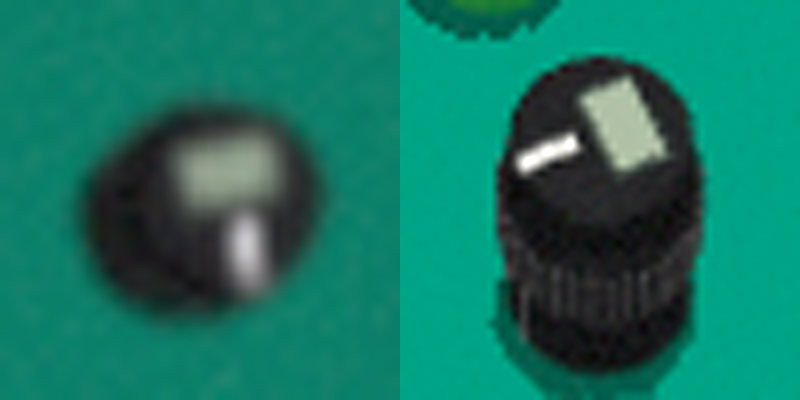

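The crop confirms the black head. It has a readout and an aluminium rib, and the rib points roughly toward the robot (side pixel about (245.5,309)). The tool axes come next, then the rib angle, then the moves.

```bash
python3 - <<'E'
from h import *
o=env.get_obs(); M=R.from_rotvec(o["orientation"]).as_matrix(); print(M.round(4))
s=load("side0.npy"); f=load("top0.npy")
g=lambda x,y:(227+x/8-.4,290+y/8-.4)
rib=at_z(s,*g(148,154),78); ro=at_z(s,*g(223,123),77); print("rib",rib,"readout",ro, "rib ends",at_z(s,*g(118,164),78),at_z(s,*g(178,144),78))
k=400/30
h=lambda x,y:(350+x/k-.5,190+y/k-.5)
print("top rib",at_z(f,*h(246,252),78),"readout",at_z(f,*h(228,172),77),"top disc", at_z(f,*h(228,200),76))
t=lambda p:(M.T@(np.array(p)-o["ee_pos"])).round(1)
print(t([470,80,231]))
w=grab("wrist","w0"); print(w["origin"],(M.T@(np.array(w["origin"])-o["ee_pos"])).round(1), (M.T@att(w)).round(3)[:,2],w["camera_matrix"][0])
E
```

```text
[[-5.000e-04 -9.620e-01  2.732e-01]
 [-1.100e-03  2.732e-01  9.620e-01]
 [-1.000e+00  2.000e-04 -1.200e-03]]
rib [ 442.00733709 -351.01361734   78.        ] readout [ 462.36174382 -346.20663945   77.        ] rib ends [ 434.15507878 -352.04769906   78.        ] [ 449.90222409 -349.97478046   78.        ]
top rib [ 444.4675329 -349.7227468   78.       ] readout [ 464.72636508 -346.05369329   77.        ] top disc [ 457.74739027 -346.05242973   76.        ]
[  -0.  -430.3 -394.3]
[ 95.97212311 597.7980431  372.68760822] [-142.1   71.     1.4] [-0.961  0.278 -0.   ] [327.17401593   0.         248.98110514]
```

>>> {"op": "carry_out", "data": {
  "deltas": [
    [[0,-0.028,-0.026],0],
    [[0,-0.057,-0.052],0],
    [[0,-0.085,-0.078],0],
    [[0,-0.114,-0.104],0],
    [[0,-0.143,-0.131],0]
  ],
  "claw": 1,
  "newtons": 40
}}

```text
time_s: 0.57
ee_pos: [266.1, 410.6, 231.0]
orientation: [-1.003, 1.327, 1.003]
contact_force: [1.3, 0.6, 0.4]
width: 25.4
```

>>> {"op": "carry_out", "data": {
  "deltas": [
    [[0,-0.028,-0.026],0],
    [[0,-0.057,-0.052],0],
    [[0,-0.085,-0.078],0],
    [[0,-0.114,-0.104],0],
    [[0,-0.143,-0.131],0]
  ]
}}

```text
time_s: 0.98
ee_pos: [368.0, 245.4, 231.3]
orientation: [-1.003, 1.327, 1.003]
contact_force: [0.0, -0.5, 1.3]
width: 0.1
```

>>> {"op": "carry_out", "data": {
  "deltas": [
    [[0,-0.028,-0.026],0],
    [[0,-0.057,-0.052],0],
    [[0,-0.085,-0.078],0],
    [[0,-0.114,-0.104],0],
    [[0,-0.143,-0.131],0]
  ]
}}

```text
time_s: 1.4
ee_pos: [469.8, 80.1, 231.3]
orientation: [-1.003, 1.327, 1.003]
contact_force: [0.5, 0.0, 0.1]
width: -0.2
```

>>> {"op": "carry_out", "data": {
  "deltas": [
    [[0,0,0],-6],
    [[0,0,0],-12],
    [[0,0,0],-16],
    [[0,0,0],-16]
  ]
}}

```text
time_s: 1.73
ee_pos: [469.2, 81.6, 231.0]
orientation: [-1.212, 1.207, 1.213]
contact_force: [0.7, 0.1, -0.2]
width: 0.0
```

```bash
python3 - <<'E'
from h import *
o=env.get_obs(); M=R.from_rotvec(o["orientation"]).as_matrix(); print(o["time_s"],o["ee_pos"],M.round(3),o["joint_pos"],o["contact_force"])
w=grab("wrist","w1"); cv2.imwrite("pics/w1.png",cv2.resize(w["pixels"][:,:,::-1],(800,600)))
E
```

```text
1.7333 [469.19940643  81.55782611 231.04069044] [[-0.001 -1.    -0.005]
 [ 0.    -0.005  1.   ]
 [-1.     0.001  0.   ]] [-1.03563146e-01 -2.74628245e-01 -2.62318163e-01  1.58362093e+00
  8.50724208e-05 -1.08387460e-01] [ 0.69055969  0.05506346 -0.23836284]
```

View pics/w1.png

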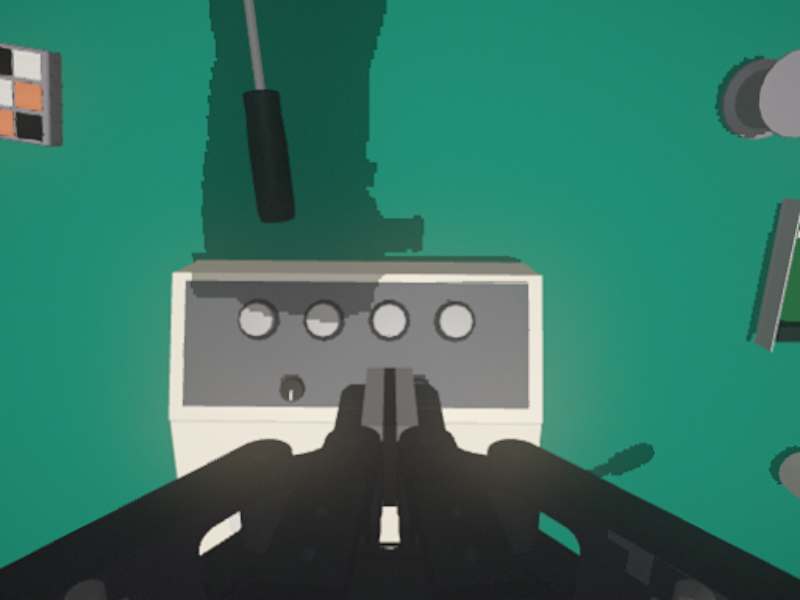

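The wrist view shows the panel with image-up toward the robot and image-right as +y. The keys run from the left as 1 (456,320), 2 (389,320), 3 (323,320) and 4 (258,320).

```bash
python3 - <<'E'
from h import *
w=load("w1.npy"); 
for u,v in [(456,319),(389,319),(323,319),(258,319),(292,384)]:
    u,v=u/1.5625,v/1.5625; print(at_z(w,u,v,73.5).round(1),at_d(w,u,v).round(1))
P=[at_z(w,u/1.5625,v/1.5625,z).round(1) for u,v,z in [(170,272,50),(543,274,50),(170,420,80),(543,422,80)]]; print(P)
# fingertip
print(proj(w,[469.2,81.6,231]))
E
```

```text
[494.9 124.4  73.5] [496.7 125.2  67.9]
[495.1  83.2  73.5] [497.2  83.2  66.9]
[495.3  42.6  73.5] [497.6  41.6  66.3]
[495.4   2.6  73.5] [497.3   1.1  67.9]
[539.   21.4  73.5] [535.8  22.8  80.2]
[array([471.3, -58.6,  50. ]), array([471.6, 182.9,  50. ]), array([561.5, -56.7,  80. ]), array([561.8, 182.1,  80. ])]
(np.float64(245.94033783298684), np.float64(253.63208825598593))
```

>>> {"op": "carry_out", "data": {
  "deltas": [
    [[0.035,-0.008,0.014],0],
    [[0.07,-0.016,0.028],0],
    [[0.1,-0.024,0.043],0],
    [[0.13,-0.024,0.043],0],
    [[0.152,-0.024,0.043],0]
  ]
}}

```text
time_s: 2.2
ee_pos: [491.9, 126.0, 76.3]
orientation: [-1.209, 1.21, 1.212]
contact_force: [-0.3, -0.3, -0.3]
width: -0.1
```

>>> {"op": "carry_out", "data": {
  "deltas": [
    [[0.003,0,0],0],
    [[0.006,0,0],0],
    [[0.009,0,0],0],
    [[0.009,0,0],0]
  ]
}}

```text
time_s: 2.53
ee_pos: [494.0, 124.9, 71.6]
orientation: [-1.211, 1.207, 1.209]
contact_force: [-0.9, -0.6, 0.1]
width: -0.2
```

>>> {"op": "carry_out", "data": {
  "deltas": [
    [[0.001,0,0],0],
    [[0.002,0,0],0],
    [[0.002,0,0],0]
  ]
}}

```text
time_s: 2.78
ee_pos: [493.8, 124.9, 69.1]
orientation: [-1.211, 1.207, 1.21]
contact_force: [1.0, 0.5, 1.4]
width: -0.1
```

>>> {"op": "carry_out", "data": {
  "deltas": [
    [[0.001,0,0],0],
    [[0.002,0,0],0],
    [[0.002,0,0],0]
  ]
}}

```text
time_s: 3.03
ee_pos: [493.6, 125.0, 66.6]
orientation: [-1.211, 1.207, 1.21]
contact_force: [0.7, -0.3, 1.9]
width: 0.1
```

>>> {"op": "carry_out", "data": {
  "deltas": [
    [[0.001,0,0],0],
    [[0.002,0,0],0],
    [[0.002,0,0],0]
  ]
}}

```text
time_s: 3.28
ee_pos: [493.4, 125.0, 64.4]
orientation: [-1.211, 1.208, 1.211]
contact_force: [1.5, 0.0, 3.8]
width: -0.1
```

>>> {"op": "carry_out", "data": {
  "deltas": [
    [[0.001,0,0],0],
    [[0.001,0,0],0]
  ]
}}

```text
time_s: 3.45
ee_pos: [493.6, 125.0, 63.7]
orientation: [-1.211, 1.207, 1.21]
contact_force: [1.1, 0.0, 6.5]
width: 0.1
```

>>> {"op": "carry_out", "data": {
  "deltas": [
    [[0.001,0,0],0],
    [[0.001,0,0],0]
  ]
}}

```text
time_s: 3.62
ee_pos: [493.7, 125.0, 63.5]
orientation: [-1.212, 1.207, 1.21]
contact_force: [-2.1, 0.2, 11.6]
width: 0.2
```

>>> {"op": "carry_out", "data": {
  "deltas": [
    [[-0.025,0,0],0],
    [[-0.025,0,0],0],
    [[-0.025,0,-0.042],0],
    [[-0.025,0,-0.084],0],
    [[-0.025,0,-0.084],0]
  ]
}}

```text
time_s: 4.03
ee_pos: [493.1, 36.0, 86.8]
orientation: [-1.209, 1.212, 1.208]
contact_force: [-0.5, 0.3, -0.3]
width: 0.3
```

>>> {"op": "carry_out", "data": {
  "deltas": [
    [[0.01,0,0],0],
    [[0.016,0,0],0],
    [[0.019,0,0],0],
    [[0.021,0,0],0],
    [[0.022,0,0],0]
  ]
}}

```text
time_s: 4.45
ee_pos: [493.0, 41.8, 64.8]
orientation: [-1.212, 1.208, 1.213]
contact_force: [-1.0, -0.3, 3.2]
width: -0.2
```

>>> {"op": "carry_out", "data": {
  "deltas": [
    [[0.001,0,0],0],
    [[0.002,0,0],0],
    [[0.002,0,0],0]
  ]
}}

```text
time_s: 4.7
ee_pos: [493.3, 41.7, 63.7]
orientation: [-1.211, 1.207, 1.212]
contact_force: [-2.3, 1.9, 5.5]
width: 0.0
```

>>> {"op": "carry_out", "data": {
  "deltas": [
    [[0.001,0,0],0],
    [[0.001,0,0],0]
  ]
}}

```text
time_s: 4.87
ee_pos: [493.5, 41.7, 63.5]
orientation: [-1.211, 1.207, 1.212]
contact_force: [-5.9, 2.0, 11.9]
width: 0.3
```

>>> {"op": "carry_out", "data": {
  "deltas": [
    [[-0.025,0,0],0],
    [[-0.025,0,0],0],
    [[-0.025,0,-0.021],0],
    [[-0.025,0,-0.042],0],
    [[-0.025,0,-0.042],0]
  ]
}}

```text
time_s: 5.28
ee_pos: [493.9, -3.2, 87.4]
orientation: [-1.211, 1.209, 1.209]
contact_force: [0.4, -0.3, 0.7]
width: -0.2
```

>>> {"op": "carry_out", "data": {
  "deltas": [
    [[0.01,0,0],0],
    [[0.016,0,0],0],
    [[0.019,0,0],0],
    [[0.021,0,0],0],
    [[0.022,0,0],0]
  ]
}}

```text
time_s: 5.7
ee_pos: [493.4, -0.3, 65.0]
orientation: [-1.211, 1.207, 1.212]
contact_force: [-0.6, 1.2, 3.6]
width: 0.4
```

>>> {"op": "carry_out", "data": {
  "deltas": [
    [[0.001,0,0],0],
    [[0.002,0,0],0],
    [[0.003,0,0],0],
    [[0.003,0,0],0]
  ]
}}

```text
time_s: 6.03
ee_pos: [493.9, -0.5, 63.6]
orientation: [-1.211, 1.206, 1.211]
contact_force: [-3.9, 3.6, 12.9]
width: 0.0
```

All three keys bottomed at about 63.5 mm, each with a clear force rise. Next I look at the free outlet's pin from above.

>>> {"op": "carry_out", "data": {
  "deltas": [
    [[-0.04,0,0],0],
    [[-0.08,0,0],0],
    [[-0.11,-0.02,0],0],
    [[-0.13,-0.055,0],0],
    [[-0.13,-0.09,0],0]
  ]
}}

```text
time_s: 6.45
ee_pos: [586.7, -1.3, 198.2]
orientation: [-1.216, 1.204, 1.204]
contact_force: [0.9, -0.8, 1.2]
width: -0.1
```

>>> {"op": "carry_out", "data": {
  "deltas": [
    [[0,-0.03,0],0],
    [[0,-0.059,0],0],
    [[0,-0.059,0],0],
    [[0,-0.059,0],0]
  ]
}}

```text
time_s: 6.78
ee_pos: [642.6, -0.7, 190.2]
orientation: [-1.209, 1.21, 1.214]
contact_force: [-0.7, 0.3, -0.3]
width: -0.2
```

```bash
python3 - <<'E'
from h import *
o=env.get_obs(); print(o["time_s"],o["ee_pos"],o["contact_force"])
w=grab("wrist","w2"); u,v=proj(w,[634,0.5,105]); print(u,v)
u,v=int(u),int(v); x0,y0=max(0,u-50),max(0,v-38); print(x0,y0)
cv2.imwrite("pics/w2.png",cv2.resize(w["pixels"][y0:y0+75,x0:x0+100,::-1],(800,600),interpolation=cv2.INTER_CUBIC))
E
```

```text
6.7833 [642.61439424  -0.65929942 190.22633547] [-0.70649108  0.32561237 -0.26144582]
248.4656984587204 189.5402728341961
198 151
```

View pics/w2.png

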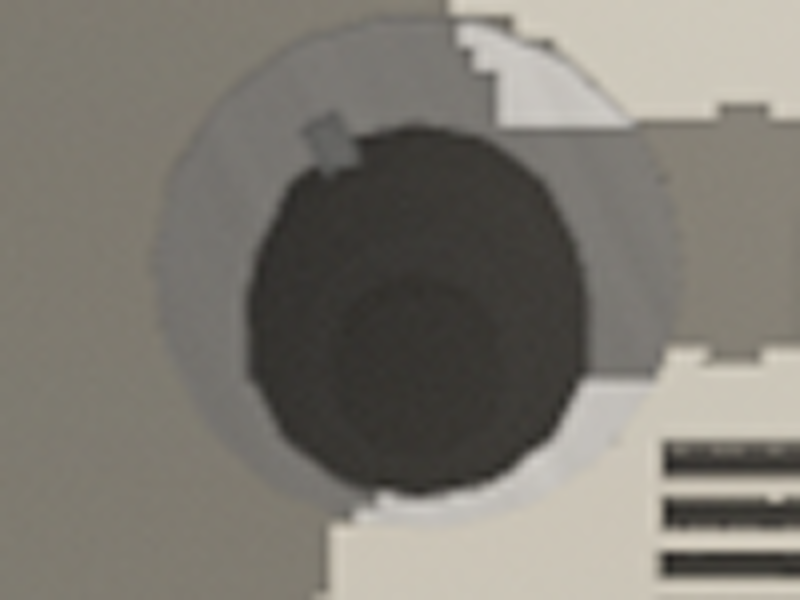

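The crop shows the ring centred near (419,271), the plunger top near (418,365), and the pin as a small bar from about (342,170) out to (318,119). So the pin points to −x and toward −y (image-left).

```bash
python3 - <<'E'
from h import *
w=load("w2.npy"); g=lambda x,y:(198+x/8-.44,151+y/8-.44)
c=at_z(w,*g(419,271),84); pl=at_z(w,*g(418,365),118); print("ring",c,"plunger",pl)
for s in [155,683]: print(at_z(w,*g(s,271),84))
t=at_z(w,*g(318,119),97);b=at_z(w,*g(342,170),97); m=(t+b)/2
for C in (c,pl,(c+pl)/2):
    for p in (t,m): d=p-C; print(p.round(1),np.hypot(d[0],d[1]).round(1),"angle from -x (head yaw) deg",np.degrees(np.arctan2(-d[1],-d[0])).round(1))
d=t-b; print(np.degrees(np.arctan2(-d[1],-d[0])))
d=w["range_z"]; 
E
```

```text
ring [635.53459228   1.63528085  84.        ] plunger [635.18395102   1.43218872 118.        ]
[635.59055589 -24.2163735   84.        ]
[635.47732794  27.49066346  84.        ]
[617.9  -7.7  97. ] 19.9 angle from -x (head yaw) deg 27.9
[620.3  -6.6  97. ] 17.3 angle from -x (head yaw) deg 28.4
[617.9  -7.7  97. ] 19.5 angle from -x (head yaw) deg 27.9
[620.3  -6.6  97. ] 16.9 angle from -x (head yaw) deg 28.4
[617.9  -7.7  97. ] 19.7 angle from -x (head yaw) deg 27.9
[620.3  -6.6  97. ] 17.1 angle from -x (head yaw) deg 28.4
24.55222203508956
```

Port at about (635.3, 1.5) and the pin calls for a head yaw of about 28°. Now I move above the head, opening the gripper on the way.

>>> {"op": "carry_out", "data": {
  "deltas": [
    [[0,0.018,-0.035],0],
    [[0,0.036,-0.07],0],
    [[0,0.055,-0.104],0],
    [[0,0.073,-0.139],0],
    [[0,0.091,-0.173],0]
  ]
}}

```text
time_s: 7.25
ee_pos: [550.0, -174.9, 193.2]
orientation: [-1.212, 1.208, 1.21]
contact_force: [0.1, -0.7, 0.8]
width: 0.1
```

>>> {"op": "carry_out", "data": {
  "deltas": [
    [[0,0.018,-0.035],0],
    [[0,0.036,-0.07],0],
    [[0,0.055,-0.104],0],
    [[0,0.073,-0.139],0],
    [[0,0.096,-0.173],0]
  ],
  "claw": 0
}}

```text
time_s: 7.67
ee_pos: [454.8, -348.1, 193.2]
orientation: [-1.213, 1.208, 1.21]
contact_force: [1.2, -0.7, 0.5]
width: 60.4
```

>>> {"op": "carry_out", "data": {
  "deltas": [
    [[0,0,0],0],
    [[0,0,0],0],
    [[0,0,0],0],
    [[0,0,0],0]
  ]
}}

```text
time_s: 8.0
ee_pos: [456.6, -346.0, 192.8]
orientation: [-1.212, 1.207, 1.211]
contact_force: [-0.1, 0.4, 0.4]
width: 85.4
```

```bash
python3 - <<'E'
from h import *
o=env.get_obs(); print(o["time_s"],o["ee_pos"],o["joint_pos"],o["width"]); M=R.from_rotvec(o["orientation"]).as_matrix(); print(M.round(3)) 
w=grab("wrist","w3")
cv2.imwrite("pics/w3.png",cv2.resize(w["pixels"][80:320,90:410,::-1],(800,600),interpolation=cv2.INTER_CUBIC))
E
```

```text
8.0 [ 456.55789966 -345.95516356  192.76127605] [-8.76812486e-01  1.58787518e-02 -6.40453192e-02  1.49034315e+00
  2.74883654e-04 -8.80413478e-01] 85.41168943055685
[[ 0.001 -1.    -0.004]
 [-0.    -0.004  1.   ]
 [-1.    -0.001 -0.   ]]
```

View pics/w3.png

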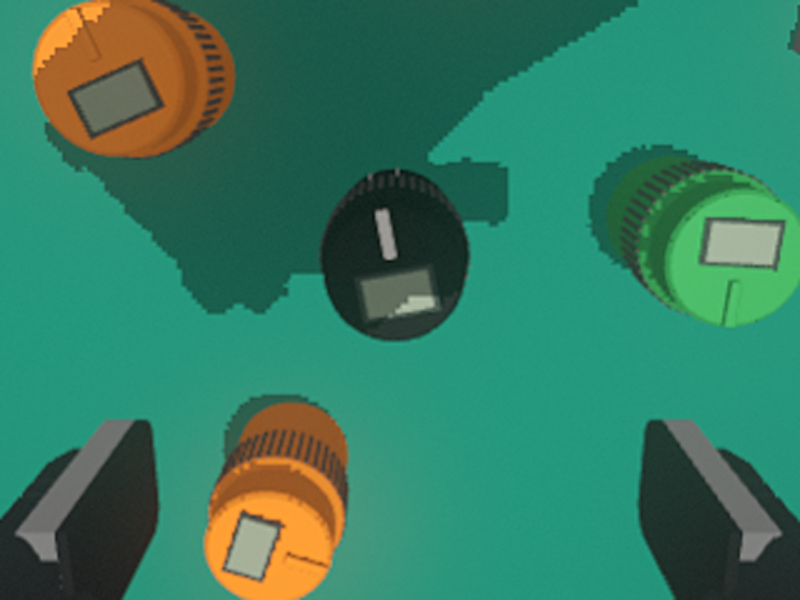

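The wrist view shows the black head: rib from (380,210) to (391,259), readout centred at (400,294). Green is to the right and orange sits at the upper left and lower left.

```bash
python3 - <<'E'
from h import *
w=load("w3.npy"); g=lambda x,y:(90+x/2.5-.3,80+y/2.5-.3)
a=at_z(w,*g(380,210),78.);b=at_z(w,*g(391,259),78.); m=at_z(w,*g(385.7,234),78.); r=at_z(w,*g(399,294),76.5)
d=(b-a)/np.linalg.norm(b-a); print(a,b,"rib yaw",np.degrees(np.arctan2(d[1],d[0])),"axis",m+14*d,"readout",r)
e=r-m; print("rib->readout",np.degrees(np.arctan2(e[1],e[0])),e)
# readout edges lower: direction of its long edge
p=at_z(w,*g(357,279),76.5);q=at_z(w,*g(433,267),76.5); e=q-p; print("edge",np.degrees(np.arctan2(e[1],e[0]))-90)
p=at_z(w,*g(367,320),76.5);q=at_z(w,*g(440,305),76.5); e=q-p; print("edge",np.degrees(np.arctan2(e[1],e[0]))-90)
# collar/case sides at row
for x,y in [(320,255),(468,255)]: print(at_z(w,*g(x,y),56))
for s in [(457,-347),(459,-347)]: print(proj(w,[*s,78]))
E
```

```text
[ 435.03902094 -350.38288588   78.        ] [ 451.11251692 -346.86873932   78.        ] rib yaw 12.332519255337631 axis [ 456.52033467 -345.58613553   78.        ] readout [ 463.38475649 -344.23436413   76.5       ]
rib->readout 11.935289479723291 [20.54136493  4.34195989 -1.5       ]
edge 9.476915522492604
edge 12.376183232645573
[ 455.33348513 -371.97760541   56.        ]
[ 455.16504441 -320.02409228   56.        ]
(np.float64(245.93320156841187), np.float64(190.30971137142114))
(np.float64(245.93164554469436), np.float64(192.67156829645432))
```

>>> {"op": "carry_out", "data": {
  "deltas": [
    [[0.03,0,0],0],
    [[0.06,0,0],0],
    [[0.09,0,0],0],
    [[0.11,0,0],0],
    [[0.13,0,0],0]
  ]
}}

```text
time_s: 8.47
ee_pos: [456.6, -345.3, 60.7]
orientation: [-1.212, 1.207, 1.214]
contact_force: [1.0, 0.1, 0.2]
width: 85.8
```

>>> {"op": "carry_out", "data": {
  "deltas": [
    [[0.015,0,0],0],
    [[0.028,0,0],0],
    [[0.036,0,0],0],
    [[0.04,0,0],0],
    [[0.04,0,0],0]
  ]
}}

```text
time_s: 8.88
ee_pos: [456.3, -346.5, 21.8]
orientation: [-1.211, 1.208, 1.212]
contact_force: [-0.1, 0.4, -0.0]
width: 85.0
```

>>> {"op": "carry_out", "data": {
  "deltas": [
    [[0,0,0],0],
    [[0,0,0],0],
    [[0,0,0],0],
    [[0,0,0],0],
    [[0,0,0],0]
  ],
  "claw": 1,
  "newtons": 50
}}

```text
time_s: 9.3
ee_pos: [456.9, -347.7, 23.6]
orientation: [-1.213, 1.208, 1.209]
contact_force: [0.8, 1.8, 5.1]
width: 51.9
```

>>> {"op": "carry_out", "data": {
  "deltas": [
    [[0,0,0],0],
    [[0,0,0],0],
    [[0,0,0],0]
  ]
}}

```text
time_s: 9.55
ee_pos: [456.9, -347.7, 23.6]
orientation: [-1.213, 1.208, 1.209]
contact_force: [-0.5, 1.2, 5.9]
width: 52.0
```

>>> {"op": "carry_out", "data": {
  "deltas": [
    [[-0.02,0,0],0],
    [[-0.055,0,0],0],
    [[-0.09,0,0],0],
    [[-0.125,0,0],0],
    [[-0.16,0,0],0]
  ]
}}

```text
time_s: 9.97
ee_pos: [456.0, -346.9, 184.0]
orientation: [-1.211, 1.208, 1.211]
contact_force: [-0.1, -0.9, -2.0]
width: 52.0
```

>>> {"op": "carry_out", "data": {
  "deltas": [
    [[0,-0.012,0.025],0],
    [[0,-0.028,0.056],0],
    [[0,-0.045,0.088],0],
    [[0,-0.061,0.12],0],
    [[0,-0.078,0.152],0]
  ]
}}

```text
time_s: 10.38
ee_pos: [534.3, -193.5, 182.6]
orientation: [-1.211, 1.208, 1.21]
contact_force: [1.1, 0.0, -2.3]
width: 51.7
```

>>> {"op": "carry_out", "data": {
  "deltas": [
    [[0,-0.016,0.032],0],
    [[0,-0.033,0.064],0],
    [[0,-0.049,0.096],0],
    [[0,-0.065,0.126],0],
    [[0,-0.08,0.156],0]
  ]
}}

```text
time_s: 10.8
ee_pos: [614.1, -37.0, 182.4]
orientation: [-1.211, 1.208, 1.211]
contact_force: [0.0, -0.5, -2.8]
width: 51.5
```

>>> {"op": "carry_out", "data": {
  "deltas": [
    [[0,-0.01,0.02],0],
    [[0,-0.0205,0.04],0],
    [[0,-0.0205,0.04],0],
    [[0,-0.0205,0.04],0],
    [[0,-0.0205,0.04],0]
  ]
}}

```text
time_s: 11.22
ee_pos: [633.7, 1.1, 182.2]
orientation: [-1.211, 1.208, 1.211]
contact_force: [-0.1, -0.4, -2.3]
width: 52.0
```

```bash
python3 - <<'E'
from h import *
o=env.get_obs(); print(o["time_s"],o["ee_pos"],o["contact_force"],o["wrist_torque"],o["width"]); M=R.from_rotvec(o["orientation"]).as_matrix(); print(M.round(3)) 
w=grab("wrist","w4")
s=grab("side","s4")
u,v=proj(s,[635,1,130]);u,v=int(u),int(v); print(u,v)
a=cv2.resize(w["pixels"][150:310,170:330],(400,400),interpolation=cv2.INTER_CUBIC)
b=cv2.resize(s["pixels"][v-40:v+40,u-40:u+40],(400,400),interpolation=cv2.INTER_CUBIC)
cv2.imwrite("pics/w4.png",np.hstack([a,b])[:,:,::-1])
E
```

```text
11.2167 [633.74787539   1.05695211 182.18814507] [-0.07108659 -0.36504386 -2.34281112] [0.02643883 0.00236237 0.02841448] 51.98247823448785
[[-0.    -1.    -0.003]
 [-0.    -0.003  1.   ]
 [-1.     0.    -0.   ]]
287 166
```

View pics/w4.png

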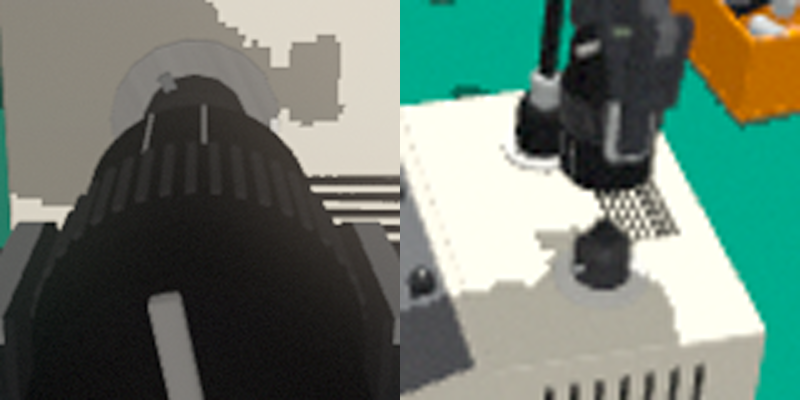

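Left crop: the head is held level, the rib's outer end at (165,294) heading to (183,398), and the pin still visible at (168,82). Right crop: the skirt is clear above the spigot. I'll refine the rib and skirt position in the hand.

```bash
python3 - <<'E'
from h import *
w=load("w4.npy"); im=w["pixels"].min(-1).astype(int)
m=np.zeros_like(im,bool); m[262:335,215:262]=1; m&=im>85
n,l,st,ce=cv2.connectedComponentsWithStats(m.astype(np.uint8)); print(st[1:],ce[1:])
k=1+np.argmax(st[1:,4]); vs,us=np.where(l==k)
z=182.2-23.6+78
p=np.array([at_z(w,u,v,z) for u,v in zip(us,vs)])[:,:2]
c=p.mean(0); U,S,V=np.linalg.svd(p-c); d=V[0]*np.sign(V[0][0]); q=(p-c)@d
print("centre",c,"len",np.ptp(q),"wid",np.ptp((p-c)@V[1]),"yaw",np.degrees(np.arctan2(d[1],d[0])),"axis from outer", c+d*(q.min()+22),"axis from mid",c+14*d)
# pin/ring in w4
g=lambda x,y:(170+x/2.5-.3,150+y/2.5-.3)
print("pin tip",at_z(w,*g(163,75),97),"ring L/R",at_z(w,*g(110,112),84),at_z(w,*g(283,112),84), "ring front",at_z(w,*g(196,38),84))
E
```

```text
[[229 267  22  49 619]] [[239.77382876 291.26171244]]
centre [ 6.19427474e+02 -3.08185288e-01] len 16.688802232456943 wid 3.9976046953990663 yaw 10.63232782321696 axis from outer [633.04178655   2.24761543] axis from mid [633.18711395   2.27489759]
pin tip [618.0753012   -7.55515608  97.        ] ring L/R [632.88043697 -24.44707005  84.        ] [632.76386163  28.46859967  84.        ] ring front [609.8573838    1.82388387  84.        ]
```

>>> {"op": "carry_out", "data": {
  "deltas": [
    [[0,-0.0025,-0.0004],-6],
    [[0,-0.0025,-0.0004],-12],
    [[0,-0.0025,-0.0004],-17],
    [[0,-0.0025,-0.0004],-17],
    [[0,-0.0025,-0.0004],-17]
  ]
}}

```text
time_s: 11.73
ee_pos: [636.3, 0.2, 182.4]
orientation: [-1.423, 1.055, 1.423]
contact_force: [-0.3, -1.0, -1.9]
width: 51.8
```

>>> {"op": "carry_out", "data": {
  "deltas": [
    [[0.015,0,0],0],
    [[0.03,0,0],0],
    [[0.04,0,0],0],
    [[0.045,0,0],0],
    [[0.045,0,0],0]
  ]
}}

```text
time_s: 12.15
ee_pos: [635.6, 0.9, 135.9]
orientation: [-1.423, 1.054, 1.427]
contact_force: [-1.1, 0.2, -2.2]
width: 51.7
```

```bash
python3 - <<'E'
from h import *
o=env.get_obs(); print(o["time_s"],o["ee_pos"],o["contact_force"],o["wrist_torque"],R.from_rotvec(o["orientation"]).as_matrix().round(3).tolist())
w=grab("wrist","w5"); im=w["pixels"].min(-1).astype(int)
m=np.zeros_like(im,bool); m[255:345,200:275]=1; m&=im>85
n,l,st,ce=cv2.connectedComponentsWithStats(m.astype(np.uint8)); print(st[1:])
k=1+np.argmax(st[1:,4]); vs,us=np.where(l==k)
z=o["ee_pos"][2]-23.6+78
p=np.array([at_z(w,u,v,z) for u,v in zip(us,vs)])[:,:2]
c=p.mean(0); U,S,V=np.linalg.svd(p-c); d=V[0]*np.sign(V[0][0])
print("yaw",np.degrees(np.arctan2(d[1],d[0])),"axis",c+14*d)
E
```

```text
12.15 [635.60977091   0.89454549 135.87886548] [-1.10001853  0.18591762 -2.230923  ] [ 0.01311738 -0.02723787  0.02776866] [[-0.002, -0.956, -0.293], [0.001, -0.293, 0.956], [-1.0, 0.002, 0.001]]
[[229 267  22  49 618]]
yaw 27.403409961969686 axis [635.25914834   1.93954716]
```

>>> {"op": "carry_out", "data": {
  "deltas": [
    [[0.0015,0,0],0],
    [[0.003,0,0],0],
    [[0.0045,0,0],0],
    [[0.006,0,0],0],
    [[0.006,0,0],0]
  ]
}}

```text
time_s: 12.62
ee_pos: [636.4, 0.9, 131.1]
orientation: [-1.426, 1.053, 1.426]
contact_force: [0.0, 0.3, -1.3]
width: 51.8
```

>>> {"op": "carry_out", "data": {
  "deltas": [
    [[0.001,0,0],0],
    [[0.002,0,0],0],
    [[0.003,0,0],0],
    [[0.004,0,0],0],
    [[0.004,0,0],0]
  ]
}}

```text
time_s: 13.03
ee_pos: [636.3, 0.9, 127.0]
orientation: [-1.426, 1.053, 1.426]
contact_force: [-0.6, -0.2, -2.0]
width: 51.8
```

>>> {"op": "carry_out", "data": {
  "deltas": [
    [[0.001,0,0],0],
    [[0.002,0,0],0],
    [[0.003,0,0],0],
    [[0.004,0,0],0],
    [[0.004,0,0],0]
  ]
}}

```text
time_s: 13.45
ee_pos: [636.3, 1.0, 123.0]
orientation: [-1.426, 1.053, 1.426]
contact_force: [0.5, 0.5, -1.9]
width: 51.7
```

>>> {"op": "carry_out", "data": {
  "deltas": [
    [[0.001,0,0],0],
    [[0.002,0,0],0],
    [[0.003,0,0],0],
    [[0.003,0,0],0]
  ]
}}

```text
time_s: 13.78
ee_pos: [636.4, 0.9, 120.0]
orientation: [-1.426, 1.053, 1.426]
contact_force: [-0.2, 0.9, -1.9]
width: 51.6
```

>>> {"op": "carry_out", "data": {
  "deltas": [
    [[0.001,0,0],0],
    [[0.002,0,0],0],
    [[0.003,0,0],0],
    [[0.003,0,0],0]
  ]
}}

```text
time_s: 14.12
ee_pos: [636.3, 0.9, 117.0]
orientation: [-1.426, 1.053, 1.426]
contact_force: [0.8, -0.5, -1.3]
width: 51.5
```

>>> {"op": "carry_out", "data": {
  "deltas": [
    [[0.001,0,0],0],
    [[0.002,0,0],0],
    [[0.003,0,0],0],
    [[0.003,0,0],0]
  ]
}}

```text
time_s: 14.45
ee_pos: [636.3, 1.0, 114.0]
orientation: [-1.426, 1.053, 1.426]
contact_force: [-0.4, -0.5, -1.0]
width: 51.9
```

The head passed the pin height freely, so the keyway is over the pin. Now the last push.

>>> {"op": "carry_out", "data": {
  "deltas": [
    [[0.001,0,0],0],
    [[0.002,0,0],0],
    [[0.003,0,0],0],
    [[0.003,0,0],0]
  ],
  "newtons": 80
}}

```text
time_s: 14.78
ee_pos: [636.5, 0.9, 111.6]
orientation: [-1.426, 1.052, 1.426]
contact_force: [-3.3, 1.3, 3.8]
width: 51.1
```

>>> {"op": "carry_out", "data": {
  "deltas": [
    [[0.001,0,0],0],
    [[0.002,0,0],0],
    [[0.003,0,0],0],
    [[0.003,0,0],0]
  ]
}}

```text
time_s: 15.12
ee_pos: [636.6, 0.9, 108.6]
orientation: [-1.426, 1.052, 1.426]
contact_force: [-3.3, 0.3, 6.1]
width: 51.0
```

>>> {"op": "carry_out", "data": {
  "deltas": [
    [[0.001,0,0],0],
    [[0.0015,0,0],0],
    [[0.0015,0,0],0]
  ]
}}

```text
time_s: 15.37
ee_pos: [636.6, 0.9, 107.8]
orientation: [-1.427, 1.052, 1.425]
contact_force: [-5.1, 0.3, 10.1]
width: 51.0
```

>>> {"op": "carry_out", "data": {
  "deltas": [
    [[0.001,0,0],0],
    [[0.001,0,0],0],
    [[0.001,0,0],0]
  ]
}}

```text
time_s: 15.62
ee_pos: [636.7, 0.9, 107.8]
orientation: [-1.427, 1.052, 1.425]
contact_force: [-8.5, 0.3, 15.5]
width: 50.9
```

>>> {"op": "carry_out", "data": {
  "deltas": [
    [[0.001,0,0],0],
    [[0.001,0,0],0],
    [[0.001,0,0],0],
    [[0.001,0,0],0]
  ]
}}

```text
time_s: 15.95
ee_pos: [636.7, 1.0, 107.7]
orientation: [-1.428, 1.052, 1.425]
contact_force: [-11.0, 1.1, 21.7]
width: 51.3
```

```bash
python3 - <<'E'
from h import *
o=env.get_obs(); print(o["time_s"],o["ee_pos"],o["contact_force"],o["width"],o["wrist_torque"])
s=grab("side","s6"); u,v=map(int,proj(s,[635,1,110])); 
w=grab("wrist","w6"); im=w["pixels"].min(-1).astype(int)
m=np.zeros_like(im,bool); m[255:345,200:275]=1; m&=im>85
n,l,st,ce=cv2.connectedComponentsWithStats(m.astype(np.uint8)); print(st[1:])
cv2.imwrite("pics/s6.png",np.hstack([cv2.resize(s["pixels"][v-40:v+40,u-40:u+40],(400,400),interpolation=cv2.INTER_CUBIC),cv2.resize(w["pixels"],(400,300))[:,:] if 0 else cv2.resize(w["pixels"][150:310,170:330],(400,400))])[:,:,::-1])
E
```

```text
15.95 [636.65091529   0.95539796 107.72920169] [-11.0181761    1.11590504  21.65854908] 51.291932656471204 [0.30256279 2.39049183 0.00511864]
[[229 268  22  48 615]]
```

View pics/s6.png

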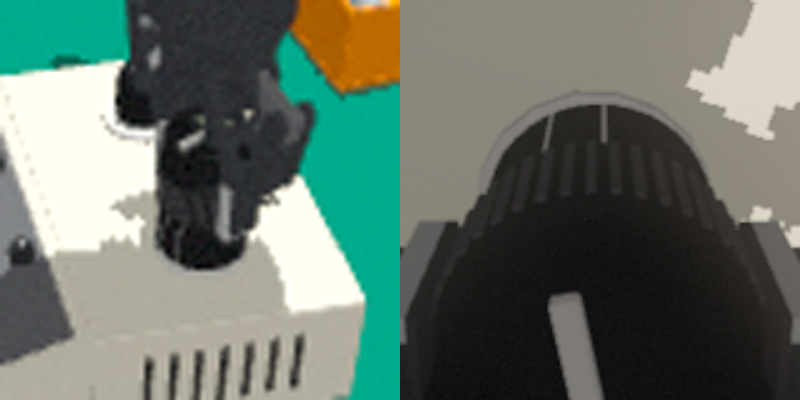

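```bash
python3 -c "
from h import *
ticket.sign_off(); o=env.get_obs(); print(o['time_s'],o['ee_pos'],o['contact_force'])"
```

```text
the job is handed in; nothing more can be done
the job is handed in; nothing more can be done
```

I pressed keys 1, 3 and 4 in that order. Each stopped firmly at a fingertip height of about 63.5 mm with 11–13 N on the tool, and the second key was never touched. I then picked up the black light-meter head, turned it about 17° to line up with the pin seen in the wrist picture, and pushed it home. I handed the job in at about 16 s with the head still gripped and pushed down.

**Last checks, just before hand-in:**
- The head passed the pin height with no resistance, so the keyway was over the pin.
- It came to a hard stop with its rim at about 84.1 mm, against a seat at 84 mm.
- The push was about 22 N, well above the 9.5 N shutter spring, and the rib had not shifted in the grip.
- The side and wrist pictures show the skirt sitting on the ring.

**What I could not confirm or left as it was:**
- There was about 11 N of sideways force toward the robot at the end. It caused no visible slip, so I did not correct it.
- I did not photograph the other bench items again after the moves; the arm's path kept clear of them.
- I got no reading after hand-in, because the interface closes at that point.

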